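# Fetch a heatsink from the parts carousel and secure it on a board

### The job

Turn the parts carousel, which has an upright peg on its top tier for this, until the compartment with the tall finned heatsink stands at the pointer of the foot, and let it come to rest. Then take the heatsink out from under the top tier, set it down upright, without dropping it, in the middle of the big black chip of the circuit board with its fins running along the board's long side, let go, and swing the retaining arm all the way round over it. Leave the other parts in their compartments and the screwdriver and the jar where they are.

Things in the scene. Friction and masses are not known exactly. Their poses are not given: they have to be found in the camera images.
- foot: Fixed dark steel disc, 290 mm across and 12 mm high, under the carousel. Origin at its centre on the bench; z up. A steel pointer tab (10 mm high) sticks out along its -x, to 187 mm from the centre, roughly towards the robot.
- front (a point): The pointer place: a point of the foot 118 mm from the carousel's axis in the direction of the pointer (foot -x), at the height of the compartment floors (22 mm above the bench). The foot and this point do not turn.
- carousel: Two-tier parts carousel, turns freely either way about its vertical axis (over a full turn each way; friction 0.05 N m, stays where left). Origin on the axis, 12 mm above the bench; z up. Lower tier: disc 300 mm across, floor 22 mm above the bench, lip 6 mm high at the rim; five compartments 72 degrees apart, parted by radial walls 34 mm high, 3 mm thick, out to 141 mm from the axis.
- tier (a point): Centre of the top face of the carousel's upper tier, on the axis: 119 mm above the bench. The tier is a solid clear-plastic disc 224 mm across and 12 mm thick (underside 107 mm above the bench) that turns with the carousel and overhangs the inner half of the parts, so that a gripper reaches them only from outside, tilted. Column below it 60 mm across; a cap 6 mm high in its middle.
- pocket (a point): Centre of the tall heatsink's compartment: on its floor, 118 mm from the axis along the carousel's -x; turns with it.
- crank (a point): Top end of the steel turning peg: upright, round, 14 mm in diameter, 43 mm tall, standing on the upper tier 55 mm from the axis (towards the carousel's +y); turns with it. Top 162 mm above the bench; the tier's top face is 119 mm above the bench.
- heatsink: The part wanted: tall finned aluminium heatsink, 36 (x) by 30 (y) by 45 mm tall, about 60 g. Base 6 mm thick, four upright fins that run along x; the outer fins' flat faces are the +-y sides, 30 mm apart. Origin at the centre of the underside; z up. Stands upright on its compartment floor within 6 mm of the pocket point, x within 0.1 rad of the radial direction (that of carousel x).
- low_heatsink: Another finned heatsink, only 16 mm tall (36 by 30 mm). In another compartment; leave it there. Origin at its underside.
- capacitor: Black can capacitor, 32 mm across, 43 mm tall, upright in a compartment; leave it there. Origin at its underside.
- choke: Round copper-wound choke with a black core, lying flat, 44 mm across, 18 mm high, in a compartment; leave it there. Origin at its underside.
- relay: Grey box relay, 28 by 28 by 34 mm, in a compartment; leave it there. Origin at its underside.
- board: Green circuit board on a black fixture, fixed to the bench: 150 mm (x, the long side) by 110 mm (y), board top 16 mm above the bench. Origin at the centre of its underside; z up; its -x end is towards the robot. Small flat components up to 3 mm high.
- chip (a point): Centre of the top face of the big black chip, in the middle of the board: 40 mm (board x) by 34 mm (board y), its top 19 mm above the bench.
- pivot (a point): The retaining arm's hinge: on a steel post 16 mm in diameter, 55 mm from the chip towards the board's +x, 70 mm above the bench (level of the arm's underside). Vertical axis.
- keeper (a joint): Angle of the retaining arm (rad), a level aluminium bar 10 mm wide, 95 mm long, 70 to 78 mm above the bench. 0: it points to the board's -y, clear of the chip. Grows clockwise seen from above; at 1.57 it points to the board's -x across the middle of the chip, 6 mm above a heatsink standing there; stop at 1.6. Friction 0.03 N m, stays where left.
- keeper_knob (a point): Top end of the arm's upright round black knob, 12 mm in diameter, 40 mm tall, 90 mm from the hinge, standing on the arm's upper side; top 118 mm above the bench.
- screwdriver: Screwdriver lying on the bench beyond the board; leave it alone. Origin near its middle on the bench.
- jar: Small jar, 56 mm across, 55 mm high, standing on the bench beyond the carousel; leave it alone. Origin at its underside.

How it is judged:
By the outcome, as a careful person would: the job done as asked, in the order asked, and still so for the second after the job is handed in, with the robot touching nothing.
It also fails if it takes over 64 s, if anything falls off the work surface, if the arm or the gripper's body presses on something with over 40 N, if the wrist force passes 120 N, or if a joint passes its speed limit or range.

### The arm

A 6-joint arm with a two-finger parallel gripper is mounted at the origin on the work surface. World frame = base frame: x ahead of the robot, y to its left, z up, the work surface at z = 0. Lengths are in m, angles in degrees, forces in N, time in s.
With the tool pointing down it reaches from about 0.25 to 0.725 m from the base axis. Payload 9.7 kg.
Tool frame: the origin (TCP) lies at the very end of the fingers, on their centre line; the grasp point (between the pads) lies 19 mm behind it; y points along the fingers, x is the direction in which the jaws open and shut, and the axes are right-handed (so a half turn about y gives the same grasp; the last joint's range is limited). The gripper opens to 85 mm and grips with 20 to 120 N. Pads are 22 mm wide; open, the fingers measure 114 mm over their backs; the gripper's body (76 mm by 85 mm) begins 54 mm behind the grasp point. The pads swing forward as they close: fully open they stand 13 mm farther back than shut.
Start: joints at [71.849, 4.979, 10.078, 95.1, 0, 90], TCP at [0.171, 0.523, 0.231] pointing down, gripper open.
Joint ranges: [-179.16, 179.16], [-48.56, 103.87], [-65.8, 70.77], [-126.05, 130.52], [-82.76, 87.17], [-180, 180]. Speed limits (degrees/s): [127.2, 127.2, 147.25, 180, 180, 180].

### API

Orientations are given as [roll, pitch, yaw] about the fixed x, y, z axes, in that order (R = Rz(yaw) Ry(pitch) Rx(roll)).
In Python, from workcell import bot gives the robot as it stands.
- The arm moves only by the shell command python3 -m jog 'ROWS' [FORCE]. ROWS is JSON, a list of rows, each a list of 7 numbers: the closure, from 0 (fully open) to 1 (shut), then the shift along the world's x, y, z in units of 25 mm (1.0 is 25 mm), then the turn, a rotation vector about the world's x, y, z in units of 5 degrees (1.0 is 5 degrees). A call has 1 to 5 rows; each row is the pose to reach, as a shift and turn from the pose commanded when the call began; what a row does not reach only later rows make up. A row lasts 1/10 s, in which the tool goes at most 50 mm and 8.59 degrees, less where a joint would pass 70% of its speed; a pose out of reach is approached as far as the arm can. A call with a gripper value outside its range is refused whole. The fingers move at their own pace and stop on an object; FORCE is the grip in N (left out, the last holds). Time passes only in rows, so rows that repeat a pose let the fingers close. It gives the time, the measured TCP pose, the force and the opening at its end, in the units of the state.
- bot.get_obs(): the state, without advancing time (a new reading comes with each control period).
- bot.camera(name): name is "scene" or "top" or "wrist"; returns (picture, depth): 480x640x3 uint8, red, green, blue; 480x640 float32, m along the optical axis (not along the pixel's ray), 0 where there is no reading.
- bot.camera_model(name): a dict with "fx", "fy", "cx", "cy" (pixels), "rvec" (rotation vector, rad) and "tvec" (3), from world to camera coordinates, as OpenCV has them; the wrist camera has in their place "tool_from_camera" (4x4, takes a point from camera to tool coordinates, whose origin is the TCP and whose axes are the tool frame's). Camera axes: x right, y down, z forward; pixel columns grow to the right and rows downward; lengths in m; the calibration is good to about 2 mm. A picture is of the moment at which its call begins: read the wrist's pose just before it. camera_model takes no time and is no camera call.
- bot.job_done(): hands the job in, once; it reports no verdict.
Trained networks look in the newest picture that a camera, given by its name, has taken for a name from the list of things; names that differ only in an ending like _2 or _b are one class to them, and where a whole thing is asked for, a point or a joint stands for the part that bears it (a point fixed in the world has none). Each returns a list of dicts, best first, with "conf" (0 to 1); they miss things now and then, are a little off and sometimes report something else, mostly with a low value. They report only what shows in the picture. A call takes as long as a camera call.
- bot.regions_of(camera, label): "pixels" (480x640 bool, what is visible of it) and "point" ([row, column] in pixels, amid what is visible of it).
The state is a dict: "time": time; "q": joint angles; "qd": joint speeds; "joint_efforts": joint torques, N m; "ee_pos": TCP position; "tcp_rot": TCP orientation; "wrist_force": force on the tool from outside, world axes, zero at the start; "torque": the same for the moment, N m; "opening": finger opening in m.
Only numpy, scipy, OpenCV 4.12 (cv2) and the standard library are available. Lean on these libraries where they do the work, as an engineer would, in place of code of your own. Each camera call takes 0.05 s, during which the arm holds its last target. There are 200 camera calls.

## Working session

There is one attempt and no reset: what is moved stays moved. The work goes in short steps, Python scripts to look and compute and a shell command to move; the robot and the scene stay as the last step left them, time stands still between calls to the robot, and variables do not carry over. Pictures are saved under pics/ and viewed, about 8 in all and at most 12, crops included, and the job is handed in when it is done.

```bash
ls; mkdir -p pics; cat > h.py <<'E'
import numpy as np, cv2
from scipy.spatial.transform import Rotation as R
from workcell import bot
def model(cam):
    m=bot.camera_model(cam); K=(m['fx'],m['fy'],m['cx'],m['cy'])
    if 'rvec' in m:
        r=R.from_rotvec(np.ravel(m['rvec'])).as_matrix(); t=np.ravel(m['tvec'])
        return K,r.T,-r.T@t
    o=bot.get_obs(); T=np.array(m['tool_from_camera']); Rt=R.from_euler('xyz',o['tcp_rot'],degrees=True).as_matrix()
    return K,Rt@T[:3,:3],Rt@T[:3,3]+np.array(o['ee_pos'])
def grab(cam,name=None):
    M=model(cam); p,d=bot.camera(cam)
    if name: cv2.imwrite(f'pics/{name}.png',p[:,:,::-1])
    return p,d,M
def cloud(d,M):
    (fx,fy,cx,cy),r,t=M; v,u=np.mgrid[:480,:640]
    return np.stack([(u-cx)/fx*d,(v-cy)/fy*d,d],-1)@r.T+t
def ray(M,row,col,z):
    (fx,fy,cx,cy),r,t=M; w=r@np.array([(col-cx)/fx,(row-cy)/fy,1]); return t+w*(z-t[2])/w[2]
def proj(M,P):
    (fx,fy,cx,cy),r,t=M; c=(np.asarray(P)-t)@r; return np.stack([c[...,1]/c[...,2]*fy+cy,c[...,0]/c[...,2]*fx+cx],-1)
E
python3 - <<'E'
from h import *
print(bot.get_obs())
for cam in ['top','scene']:
    p,d,M=grab(cam,cam+'0'); c=cloud(d,M); print(cam,'campos',M[2])
    for n in ['foot','carousel','heatsink','low_heatsink','capacitor','choke','relay','crank','board','chip','keeper','keeper_knob','pivot','screwdriver','jar']:
        for r in bot.regions_of(cam,n)[:2]:
            m=r['pixels']&(d>0); q=c[m]
            if len(q): print(n,round(r['conf'],2),np.round(r['point']),m.sum(),np.round(np.median(q,0),3),'zmax',np.round(np.percentile(q[:,2],97),3))
E
```

```text
pics
{'time': 0.0, 'q': array([7.18472374e+01, 5.01040287e+00, 1.00329739e+01, 9.50985921e+01,
       1.32587300e-03, 9.00007669e+01]), 'qd': array([-0.0117961 , -0.05346251, -0.10789103, -0.04278866,  0.02121228,
        0.04584628]), 'joint_efforts': array([-8.07915385e-04, -5.20388818e+01,  4.64803541e+01,  1.65053486e-02,
       -4.34803997e-05,  1.30787822e-05]), 'ee_pos': array([0.17127483, 0.52240766, 0.2305765 ]), 'tcp_rot': array([-8.99986751e+01,  7.60210766e-02,  7.18464704e+01]), 'wrist_force': array([ 0.69683192, -0.74264916,  0.04239655]), 'torque': array([-0.01872888, -0.00490601, -0.01941908]), 'opening': 0.08539829794805205}
top campos [ 0.50064705 -0.02685078  0.93301678]
foot 0.55 [345. 225.] 276 [0.466 0.117 0.01 ] zmax 0.014
carousel 0.91 [252. 206.] 22211 [0.615 0.139 0.119] zmax 0.123
low_heatsink 0.34 [303. 414.] 5609 [ 0.544 -0.21   0.017] zmax 0.081
capacitor 0.56 [320. 209.] 292 [0.508 0.137 0.065] zmax 0.068
choke 0.76 [192. 252.] 188 [0.738 0.084 0.041] zmax 0.044
relay 0.83 [265. 277.] 294 [0.598 0.034 0.057] zmax 0.06
crank 0.62 [250. 208.] 21555 [0.616
[... 993 characters left out ...]
zmax 0.042
choke 0.46 [221. 299.] 2834 [ 0.559 -0.2    0.017] zmax 0.083
crank 0.82 [358. 377.] 28839 [0.658 0.196 0.118] zmax 0.121
board 0.85 [221. 298.] 2866 [ 0.559 -0.201  0.017] zmax 0.085
chip 0.65 [224. 301.] 2917 [ 0.559 -0.201  0.017] zmax 0.083
keeper 0.54 [189. 278.] 250 [ 0.58  -0.257  0.08 ] zmax 0.116
keeper_knob 0.55 [188. 276.] 216 [ 0.58  -0.257  0.079] zmax 0.115
keeper_knob 0.28 [224. 300.] 2788 [ 0.56  -0.201  0.017] zmax 0.085
pivot 0.71 [223. 300.] 2755 [ 0.559 -0.199  0.017] zmax 0.081
screwdriver 0.91 [224. 189.] 748 [ 0.754 -0.317  0.018] zmax 0.027
jar 0.72 [267. 219.] 1043 [ 0.749 -0.128  0.042] zmax 0.057
jar 0.45 [189. 276.] 292 [ 0.574 -0.272  0.08 ] zmax 0.117
```

View pics/top0.png

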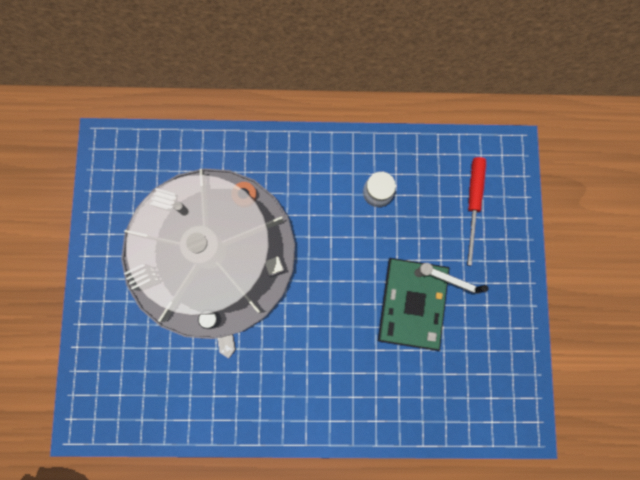

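View pics/scene0.png

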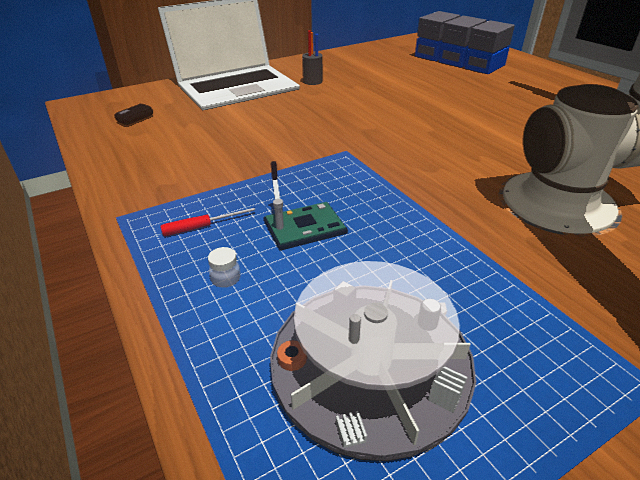

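The top view shows the tall heatsink at about (142,275), the low one at (163,200), the capacitor near the pointer at (208,320) and the peg at (180,207). The post is at (427,270) and the knob at (482,290). The scene view agrees, with the tall heatsink at (450,388).

```bash
python3 - <<'E'
from h import *
from scipy.optimize import least_squares
C={}
for cam in ['top','scene']:
    p,d,M=grab(cam); c=cloud(d,M); ok=d>0
    np.savez(cam+'.npz',p=p,c=c,d=d)
    X,Y,Z=c[...,0],c[...,1],c[...,2]
    reg=ok&(np.hypot(X-.62,Y-.16)<.2)
    t=reg&(abs(Z-.119)<.005)&(np.hypot(X-.62,Y-.16)<.14)
    cnt,_=cv2.findContours(t.astype(np.uint8),0,1); k=max(cnt,key=cv2.contourArea)[:,0]
    h=cv2.convexHull(k)[:,0]; q=np.array([ray(M,v,u,.119)[:2] for u,v in h])
    s=least_squares(lambda a:np.hypot(q[:,0]-a[0],q[:,1]-a[1])-a[2],[.62,.16,.112],loss='soft_l1',f_scale=.001)
    print(cam,'axis',s.x,'resid',np.abs(s.fun).mean()); a=s.x[:2]
    pk=reg&(Z>.135); print('peg px',pk.sum(),c[pk].mean(0), 'top',c[pk&(Z>.157)].mean(0) if (pk&(Z>.157)).any() else 0)
    rr=np.hypot(X-a[0],Y-a[1])
    pt=reg&(rr>.155)&(rr<.187)&(Z>.006)&(Z<.016)
    if pt.any():
        m=c[pt].mean(0)[:2]-a; print('pointer',pt.sum(),np.degrees(np.arctan2(m[1],m[0])),np.hypot(*m))
    hs=reg&(rr>.115)&(rr<.14)&(Z>.055)&(Z<.075)
    n,l=cv2.connectedComponents(hs.astype(np.uint8))
    for i in range(1,n):
        if (l==i).sum()>20: m=c[l==i].mean(0)-[*a,0]; print(' part',(l==i).sum(),np.round(np.degrees(np.arctan2(m[1],m[0])),1),np.hypot(*m[:2]),m[2])
    # walls z~.056
    # board
    b=ok&(abs(Z-.016)<.006)&(abs(X-.55)<.13)&(abs(Y+.21)<.11)&(p[...,1]>p[...,2].astype(int)+10)&(p[...,0]<90)
    cnt,_=cv2.findContours(cv2.morphologyEx(b.astype(np.uint8),3,np.ones((9,9))),0,1); k=max(cnt,key=cv2.contourArea)[:,0]
    q=np.array([ray(M,v,u,.016)[:2] for u,v in k],np.float32); print('board',cv2.minAreaRect(q))
    bl=ok&(p.max(-1)<40)&(abs(Z-.019)<.006)&(np.hypot(X-.543,Y+.21)<.04)
    print('chip',bl.sum(),c[bl].mean(0))
    if bl.any():
        q=np.array([ray(M,v,u,.019)[:2] for v,u in np.argwhere(bl)],np.float32); print(cv2.minAreaRect(q))
    po=ok&(Z>.065)&(Z<.1)&(abs(X-.6)<.06)&(Y<-.16)&(Y>-.36)
    print('arm',cv2.minAreaRect(c[po][:,:2].astype(np.float32)),'knob',c[ok&(Z>.105)&(abs(X-.6)<.1)&(Y<-.15)].mean(0))
E
```

```text
top axis [0.62729563 0.15241777 0.11144213] resid 0.00016332202116797336
peg px 113 [0.67617215 0.17295786 0.15569919] top [0.67700474 0.17419991 0.16187235]
pointer 256 -165.6553419036328 0.1502833705069855
 part 26 -66.1 0.1282905350460572 0.057052107966037255
 part 177 -103.2 0.12332809371254089 0.05769060661959525
 part 21 117.0 0.1299969834728107 0.0654852630440657
 part 26 121.0 0.12932380164917648 0.06466215491110919
 part 22 -138.2 0.12873099917242992 0.05686012479529722
 part 29 149.8 0.12783991745386392 0.05676813592993756
 part 188 -174.5 0.12292920565363265 0.06516833549036394
board ((0.5417283773422241, -0.2086418867111206), (0.10356894135475159, 0.14301797747612), 81.85828399658203)
chip 0 [nan nan nan]
arm ((0.5818394422531128, -0.2561616897583008), (0.10219921171665192, 0.01955847255885601), 70.73323822021484) knob [ 0.5616412  -0.2991836   0.11602116]
scene axis [0.62909186 0.15693024 0.11217589] resid 0.0006467999686783169
peg px 228 [0.68030867 0.18068937 0.15303697] top [0.67917173 0.17928962 0.16143046]
 part 22 150.3 0.13034479351213216 0.056617952664276966
 part 392 114.5 0.124527452427898 0.06408355718466835
 part 47 5.4 0.12747588576107874 0.056439262368314896
 part 47 78.2 0.12688391525584486 0.056496874081977434
board ((0.5416187644004822, -0.20669013261795044), (0.10056781768798828, 0.14099788665771484), 81.6462631225586)
chip 10 [ 0.53449876 -0.2118796   0.01800812]
((0.5407738089561462, -0.21665199100971222), (0.05862995237112045, 0.037171442061662674), 78.84622955322266)
arm ((0.5801203846931458, -0.25121358036994934), (0.1027166023850441, 0.01855863258242607), 66.02460479736328) knob [ 0.57924211 -1.51200712  0.15692673]<stdin>:29: RuntimeWarning: Mean of empty slice.
  ret = um.true_divide(
```

```bash
python3 -m jog '[[0,1.2,-0.8,0.2,0,0,-1.4],[0,2.2,-1.5,0.4,0,0,-2.8],[0,3.2,-2.2,0.4,0,0,-4.2],[0,4.2,-2.9,0.4,0,0,-5.6],[0,5.1,-3.5,0.4,0,0,-6.9]]' 40
python3 -m jog '[[0,1,-0.7,0,0,0,-1.4],[0,2,-1.4,0,0,0,-2.8],[0,3,-2.1,0,0,0,-4.2],[0,4,-2.8,0,0,0,-5.6],[0,5.1,-3.5,0,0,0,-6.9]]'
python3 -m jog '[[0,1,-0.7,0,0,0,-1.4],[0,2,-1.4,0,0,0,-2.8],[0,3,-2.1,0,0,0,-4.2],[0,4,-2.8,0,0,0,-5.6],[0,5.1,-3.5,0,0,0,-6.9]]'
python3 -m jog '[[0,1,-0.7,0,0,0,-1.4],[0,2,-1.4,0,0,0,-2.8],[0,3,-2.1,0,0,0,-4.2],[0,4,-2.8,0,0,0,-5.6],[0,5.0,-3.4,0,0,0,-6.9]]'
python3 - <<'E'
from h import *
o=bot.get_obs();print(o['ee_pos'],o['tcp_rot'],o['q'])
p,d,M=grab('wrist','w1'); c=cloud(d,M)
print('cam',M[2],M[1][:,2])
pk=(d>0)&(c[...,2]>.14)&(c[...,2]<.175)&(np.hypot(c[...,0]-.678,c[...,1]-.176)<.04)
print(pk.sum(),c[pk].mean(0) if pk.any() else 0)
E
```

```text
time: 2.2
ee_pos: [0.2999, 0.4342, 0.2415]
tcp_rot: [-90.0, -0.0, 37.1]
wrist_force: [0.2, 0.3, -0.0]
opening: 0.0855
time: 2.7
ee_pos: [0.4272, 0.3468, 0.2415]
tcp_rot: [-90.0, -0.0, 2.6]
wrist_force: [-0.2, -0.3, -0.3]
opening: 0.0854
time: 3.2
ee_pos: [0.5547, 0.2593, 0.2414]
tcp_rot: [-90.0, -0.0, -31.9]
wrist_force: [-0.2, 0.7, 0.4]
opening: 0.0852
time: 3.7
ee_pos: [0.6798, 0.1741, 0.2412]
tcp_rot: [-90.0, -0.0, -66.5]
wrist_force: [0.5, -0.2, 0.4]
opening: 0.0853
[0.67981042 0.17405905 0.24121886] [-8.99983028e+01 -3.44440098e-03 -6.64555848e+01] [ 1.43627889e+01  2.86442750e+01  4.04905393e+01  1.01844039e+02
 -3.12944933e-03  1.70818374e+02]
cam [0.75165809 0.20509315 0.38334059] [-0.27979168 -0.12229498 -0.95223975]
669 [0.67999799 0.17729378 0.15744285]
```

View pics/w1.png

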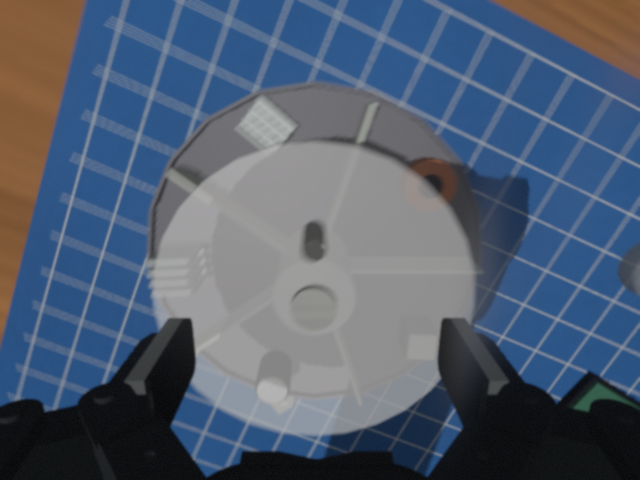

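The wrist view shows the peg at (315,240), the cap at (315,308), the tall heatsink at the left (180,270) and the pads clear to both sides.

```bash
python3 - <<'E'
from h import *
from scipy.optimize import least_squares
p,d,M=grab('wrist'); c=cloud(d,M); X,Y,Z=c[...,0],c[...,1],c[...,2]; ok=d>0
pk=ok&(Z>.159)&(Z<.166)&(np.hypot(X-.68,Y-.176)<.02); print('peg top',pk.sum(),c[pk].mean(0))
cap=ok&(abs(Z-.125)<.003)&(np.hypot(X-.628,Y-.154)<.04); 
for z in (.119,.125):
    t=ok&(abs(Z-z)<.002)&(np.hypot(X-.628,Y-.154)<.03); print(z,t.sum(),c[t].mean(0) if t.any() else 0)
t=ok&(abs(Z-.119)<.006)&(np.hypot(X-.628,Y-.154)<.125)
cnt,_=cv2.findContours(t.astype(np.uint8),0,1); k=max(cnt,key=cv2.contourArea)[:,0]
h=cv2.convexHull(k)[:,0]; q=np.array([ray(M,v,u,.119)[:2] for u,v in h if v<310])
s=least_squares(lambda a:np.hypot(q[:,0]-a[0],q[:,1]-a[1])-.112,[.628,.154],loss='soft_l1',f_scale=.001); print('axis',s.x,np.abs(s.fun).mean(),len(q))
E
```

```text
peg top 447 [0.67851503 0.17675143 0.16130954]
0.119 3648 [0.63010507 0.154649   0.11857672]
0.125 1581 [0.62796656 0.15446593 0.12456653]
axis [0.62726271 0.15401679] 0.0004472635368883523 36
```

```bash
python3 -m jog '[[0,-0.05,0.1,-1.2,0,0,0],[0,-0.05,0.1,-2.6,0,0,0],[0.3,-0.05,0.1,-3.8,0,0,0],[0.6,-0.05,0.1,-4.35,0,0,0],[0.7,-0.05,0.1,-4.35,0,0,0]]' 25
python3 -m jog '[[1,0,0,0,0,0,0],[1,0,0,0,0,0,0],[1,0,0,0,0,0,0],[1,0,0,0,0,0,0],[1,0,0,0,0,0,0]]'
```

```text
time: 4.3
ee_pos: [0.6764, 0.1777, 0.1306]
tcp_rot: [-90.2, 0.0, -66.1]
wrist_force: [-0.3, -0.5, 0.8]
opening: 0.0443
time: 4.8
ee_pos: [0.6784, 0.1778, 0.1349]
tcp_rot: [-89.8, -0.0, -66.1]
wrist_force: [-0.6, -1.0, 7.0]
opening: 0.0129
```

```bash
python3 -m jog '[[1,-0.07,0.14,0.05,0,0,0.8],[1,-0.23,0.40,0.05,0,0,2.4],[1,-0.42,0.64,0.05,0,0,4],[1,-0.65,0.84,0.05,0,0,5.6],[1,-0.91,1.02,0.05,0,0,7.2]]'
python3 -m jog '[[1,-0.28,0.14,0,0,0,1.6],[1,-0.57,0.23,0,0,0,3.2],[1,-0.87,0.29,0,0,0,4.8],[1,-1.14,0.30,0,0,0,6.2],[1,-1.33,0.29,0,0,0,7.2]]'
python3 -m jog '[[1,-0.15,-0.02,0,0,0,0.8],[1,-0.27,-0.04,0,0,0,1.4],[1,-0.32,-0.055,0,0,0,1.68],[1,-0.32,-0.055,0,0,0,1.68],[1,-0.32,-0.055,0,0,0,1.68]]'
cat > ang.py <<'E'
from h import *
a=np.array([.628,.1543])
def go(name):
    p,d,M=grab('top',name); c=cloud(d,M); X,Y,Z=c[...,0],c[...,1],c[...,2]
    a=np.array([.6273,.1524])
    rr=np.hypot(X-a[0],Y-a[1]); th=np.degrees(np.arctan2(Y-a[1],X-a[0]))
    pt=(d>0)&(rr>.155)&(rr<.187)&(Z>.006)&(Z<.016); m=c[pt].mean(0)[:2]-a; P=np.degrees(np.arctan2(m[1],m[0]))%360
    hs=(d>0)&(rr>.114)&(rr<.14)&(Z>.053)&(Z<.075)
    n,l=cv2.connectedComponents(hs.astype(np.uint8))
    print('pointer',P)
    for i in range(1,n):
        if (l==i).sum()>8: q=c[l==i].mean(0)-[*a,0]; print(' part',(l==i).sum(),np.round(np.degrees(np.arctan2(q[1],q[0]))%360-P,1),np.round(np.hypot(*q[:2]),3),np.round(q[2],3))
E
python3 -c "
from ang import *
go('t2');o=bot.get_obs();print(o['ee_pos'],o['tcp_rot'],o['wrist_force'])"
```

```text
time: 5.3
ee_pos: [0.6553, 0.2033, 0.135]
tcp_rot: [-89.9, -0.1, -29.8]
wrist_force: [-0.1, -3.5, 2.0]
opening: 0.0132
time: 5.8
ee_pos: [0.6216, 0.2104, 0.1349]
tcp_rot: [-90.0, -0.1, 6.1]
wrist_force: [-0.0, -1.9, 1.0]
opening: 0.013
time: 6.3
ee_pos: [0.614, 0.209, 0.1349]
tcp_rot: [-90.0, -0.1, 14.2]
wrist_force: [-1.8, -1.6, 6.0]
opening: 0.0126
pointer 193.0440503297984
 part 10 -179.1 0.136 0.057
 part 95 143.7 0.127 0.058
 part 31 109.0 0.128 0.057
 part 191 71.9 0.122 0.065
 part 29 37.0 0.127 0.057
 part 35 -35.0 0.127 0.056
 part 40 8.4 0.125 0.064
 part 41 4.3 0.124 0.065
 part 45 -4.0 0.125 0.064
 part 42 0.1 0.125 0.065
[0.61396921 0.20902073 0.13491561] [-8.99997193e+01 -8.12850596e-02  1.41651681e+01] [-2.23848035 -1.97605984  6.37534461]
```

View pics/t2.png

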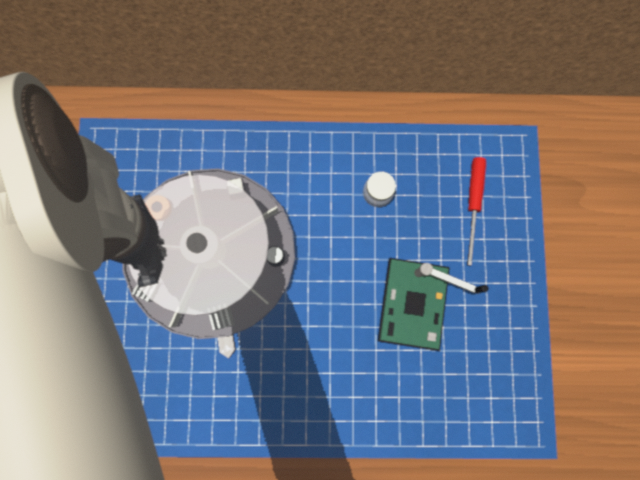

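```bash
python3 - <<'E'
from h import *
p,d,M=grab('top'); c=cloud(d,M); X,Y,Z=c[...,0],c[...,1],c[...,2]; a=np.array([.6273,.1524])
rr=np.hypot(X-a[0],Y-a[1]); th=np.degrees(np.arctan2(Y-a[1],X-a[0]))%360
g=(d>0)&(rr>.155)&(rr<.19)&(abs(th-194)<10)
pt=g&(Z>.006)&(Z<.016)
print('depth',pt.sum(),th[pt].mean(),rr[pt].min(),rr[pt].max())
q=p.astype(int); gray=g&(abs(q[...,2]-q[...,0])<35)&(q[...,0]>90); print('colour',gray.sum(),th[gray].mean(),rr[gray].max(), np.argwhere(gray).mean(0))
for lo in np.arange(.155,.187,.006):
    for nm,m in(('d',pt),('c',gray)):
        s=m&(rr>=lo)&(rr<lo+.006)
        if s.any(): print(nm,round(lo,3),s.sum(),th[s].mean().round(2),th[s].min().round(1),th[s].max().round(1))
np.set_printoptions(linewidth=200)
# rays
v,u=np.argwhere(gray).T; w=np.array([ray(M,a_,b_,.010)[:2] for a_,b_ in zip(v,u)]); 
l=cv2.fitLine(w.astype(np.float32),2,0,.01,.01).ravel(); print('line',np.degrees(np.arctan2(l[1],l[0]))%180,w.mean(0), np.degrees(np.arctan2(*(w.mean(0)-a)[::-1]))%360)
cv2.imwrite('pics/pt.png',cv2.resize(p[300:370,180:280,::-1],None,fx=6,fy=6,interpolation=2))
E
```

```text
depth 236 192.17675965897934 0.15501977953494825 0.18548819101955683
colour 6660 191.8820666014647 0.189997935738435 [393.07492492  76.68618619]
d 0.155 55 192.43 187.4 203.4
c 0.155 1029 191.73 184.0 198.7
d 0.161 54 192.0 187.5 196.4
c 0.161 1089 191.8 184.0 199.8
d 0.167 55 192.18 187.9 196.4
c 0.167 1141 191.87 184.0 199.0
d 0.173 47 192.13 187.8 196.0
c 0.173 1180 191.92 184.0 199.1
d 0.179 23 192.07 189.9 194.3
c 0.179 1196 191.97 184.0 199.1
d 0.185 2 192.1 191.9 192.3
c 0.185 1025 191.98 184.0 199.0
line 106.27001 [0.38425025 0.36782199] 138.44850404327985
```

View pics/pt.png

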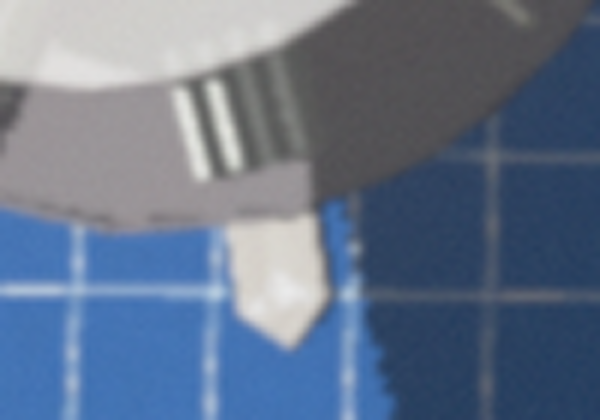

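```bash
python3 -m jog '[[1,0.04,0.01,0,0,0,-0.2],[1,0.08,0.02,0,0,0,-0.42],[1,0.08,0.02,0,0,0,-0.42],[1,0.08,0.02,0,0,0,-0.42]]'
python3 -m jog '[[0.6,0,0,0,0,0,0],[0.6,0,0,0,0,0,0],[0.6,0,0,0,0,0,0],[0.6,0,1,4,0,0,0],[0.6,0,1,4,0,0,0]]'
python3 -m jog '[[0.6,-1,0.5,1,0,0,0],[0.6,-3,2,2,0,0,0],[0.6,-4,4,2,0,0,0],[0.6,-5,5,2,0,0,0],[0.6,-5,5,2,0,0,0]]'
python3 - <<'E'
from h import *
p,d,M=grab('top','t3'); c=cloud(d,M); X,Y,Z=c[...,0],c[...,1],c[...,2]; a=np.array([.6273,.1524])
rr=np.hypot(X-a[0],Y-a[1]); th=np.degrees(np.arctan2(Y-a[1],X-a[0]))%360
pt=(d>0)&(rr>.158)&(rr<.187)&(abs(th-193)<8)&(Z>.006)&(Z<.016); print('ptr',th[pt].mean())
pk=(d>0)&(Z>.157)&(Z<.167)&(rr<.08); m=c[pk].mean(0); print('peg',pk.sum(),m,th[pk].mean(), 'mid',th[pk].mean()+90)
for b in (48,120,156,228,300):
    g=(d>0)&(Z>.05)&(Z<.06)&(rr>.114)&(rr<.142)&(abs(th-b)<10)
    if g.any(): print(b,g.sum(),th[g].mean())
hs=(d>0)&(Z>.06)&(Z<.07)&(rr>.114)&(rr<.142)&(abs(th-192)<12);print('hs',hs.sum(),c[hs].mean(0),th[hs].mean(),rr[hs].min(),rr[hs].max()); print(cv2.minAreaRect(c[hs][:,:2].astype(np.float32)))
E
```

```text
time: 6.8
ee_pos: [0.6162, 0.2096, 0.1349]
tcp_rot: [-90.0, -0.1, 12.1]
wrist_force: [-0.6, -1.5, 6.0]
opening: 0.013
time: 7.3
ee_pos: [0.6145, 0.2334, 0.2299]
tcp_rot: [-90.0, 0.3, 12.1]
wrist_force: [0.8, 0.6, 1.1]
opening: 0.0343
time: 7.8
ee_pos: [0.4875, 0.3624, 0.2813]
tcp_rot: [-89.9, -0.0, 12.4]
wrist_force: [0.4, -0.9, 1.0]
opening: 0.0342
ptr 192.0991960317554
peg 74 [0.6158315  0.20584004 0.16206447] 102.12322738571113 mid 192.12322738571112
156 40 155.74600163985457
228 31 227.65517988603992
300 39 299.6573852767938
hs 129 [0.50610099 0.12610815 0.06643023] 192.2364516861404 0.11407955080228194 0.13590977824878803
((0.506557822227478, 0.12546323239803314), (0.021688414737582207, 0.030536381527781487), 14.914569854736328)
```

```bash
python3 -m jog '[[0.3,-0.1,-1,-0.4,0,0,1.7],[0.3,-0.2,-2,-0.8,0,0,3.4],[0.3,-0.4,-3,-1.2,0,0,5.1],[0.3,-0.5,-4,-1.6,0,0,6.8],[0.3,-0.6,-5,-2,0,0,8.5]]'
python3 -m jog '[[0.3,-0.1,-1,-0.4,0,0,1.7],[0.3,-0.2,-2,-0.8,0,0,3.4],[0.3,-0.4,-3,-1.2,0,0,5.1],[0.3,-0.5,-4,-1.6,0,0,6.8],[0.3,-0.7,-4.8,-2,0,0,8.5]]'
python3 -m jog '[[0.3,0,0,0,0,0,0.94],[0.3,0,0,0,0,0,0.94]]'
python3 -m jog '[[0.3,0,0,-0.4,0.35,-1.66,0],[0.3,0,0,-0.8,0.7,-3.3,0],[0.3,0,0,-1.2,1.05,-4.95,0],[0.3,0,0,-1.6,1.4,-6.6,0],[0.3,0,0,-2,1.75,-8.25,0]]'
python3 -m jog '[[0.3,0,0,0,0.12,-0.55,0],[0.3,0,0,0,0.12,-0.55,0]]'
python3 - <<'E'
from h import *
o=bot.get_obs(); r=R.from_euler('xyz',o['tcp_rot'],degrees=True).as_matrix(); print(o['ee_pos'],o['q'],'\n',r)
p,d,M=grab('wrist','w2'); c=cloud(d,M); X,Y,Z=c[...,0],c[...,1],c[...,2]
g=(d>0)&(Z>.062)&(Z<.072)&(np.hypot(X-.51,Y-.13)<.04); print(g.sum(), c[g].mean(0),cv2.minAreaRect(c[g][:,:2].astype(np.float32)))
np.savez('w2.npz',p=p,d=d,c=c)
for rg in bot.regions_of('wrist','heatsink')[:2]:
    m=rg['pixels']&(d>0); print(rg['conf'],rg['point'],m.sum(),np.percentile(c[m],[2,50,98],axis=0))
E
```

```text
time: 8.35
ee_pos: [0.4759, 0.2318, 0.2301]
tcp_rot: [-90.0, 0.0, 54.9]
wrist_force: [0.8, 0.4, -0.4]
opening: 0.0599
time: 8.85
ee_pos: [0.4582, 0.1115, 0.1802]
tcp_rot: [-90.0, 0.0, 97.4]
wrist_force: [-0.0, 0.3, -0.1]
opening: 0.0598
time: 9.05
ee_pos: [0.4582, 0.1123, 0.1805]
tcp_rot: [-90.0, 0.0, 101.8]
wrist_force: [0.4, 0.1, -0.0]
opening: 0.06
time: 9.55
ee_pos: [0.4718, 0.1173, 0.1308]
tcp_rot: [-131.0, -0.1, 101.7]
wrist_force: [-80.4, -23.2, 14.1]
opening: 0.0595
time: 9.75
ee_pos: [0.4827, 0.1207, 0.1284]
tcp_rot: [-132.9, -0.1, 101.7]
wrist_force: [0.0, -0.9, 0.4]
opening: 0.06
[0.48268801 0.1207202  0.12836889] [ 15.46147211 -48.4457382  -51.95452271  43.64840509  -2.47929464
   2.8223232 ] 
 [[-0.20290495  0.66629926 -0.71754783]
 [ 0.97919678  0.13941607 -0.14743414]
 [ 0.00180244 -0.73253564 -0.6807263 ]]
1175 [0.50958665 0.12772704 0.06609691] ((0.5130863785743713, 0.12912681698799133), (0.03860051929950714, 0.030051592737436295), 15.251935005187988)
0.9 [178.6, 317.2] 4781 [[0.49222835 0.110822   0.02255227]
 [0.50099201 0.12668788 0.0412227 ]
 [0.53153171 0.14471382 0.06719775]]
```

View pics/w2.png

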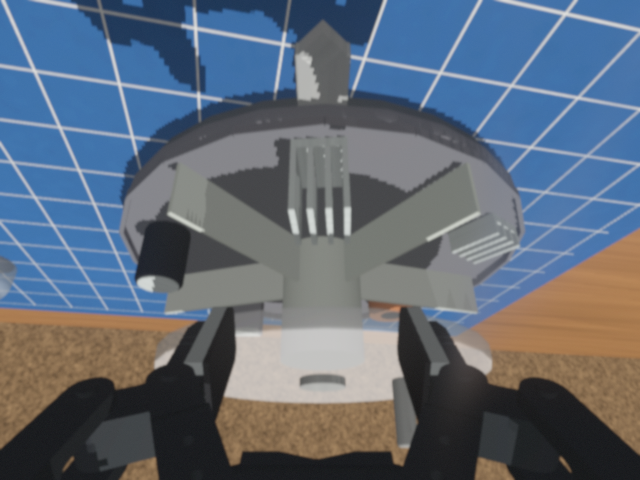

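The wrist view shows the tall heatsink at (320,185) right at the pointer (323,65), with walls either side. I noticed q2 is near its limit here, so I'll keep farther out.

```bash
python3 -m jog '[[0.3,0.1,0,-0.4,0,0,0.3],[0.3,0.2,0,-0.8,0,0,0.68],[0.3,0.2,0,-0.8,0,0,0.68]]'; python3 -c "
from workcell import bot;print(bot.get_obs()['q'])"
```

```text
time: 10.15
ee_pos: [0.4885, 0.1205, 0.1122]
tcp_rot: [-133.1, -0.1, 105.2]
wrist_force: [0.5, -0.1, -0.1]
opening: 0.0598
[ 12.99890863 -47.48408206 -53.46264217  40.96262803   1.5158301
  -1.53056135]
```

```bash
python3 -m jog '[[0.3,0.1,0.05,-0.5,0,0,0],[0.3,0.15,0.1,-1.0,0,0,0],[0.3,0.2,0.1,-1.6,0,0,0],[0.3,0.2,0.1,-1.6,0,0,0]]'
python3 - <<'E'
from h import *
o=bot.get_obs(); r=R.from_euler('xyz',o['tcp_rot'],degrees=True).as_matrix(); print(o['ee_pos'],o['q'],r[:,1])
p,d,M=grab('wrist'); c=cloud(d,M); X,Y,Z=c[...,0],c[...,1],c[...,2]
g=(d>0)&(Z>.062)&(Z<.072)&(np.hypot(X-.51,Y-.13)<.04); b=cv2.minAreaRect(c[g][:,:2].astype(np.float32)); print(g.sum(),b)
G=np.array([*b[0],.05]); t=G+.019*r[:,1]; print('need units',(t-o['ee_pos'])/.025)
E
```

```text
time: 10.55
ee_pos: [0.4924, 0.1234, 0.0693]
tcp_rot: [-132.9, -0.1, 105.2]
wrist_force: [-0.5, 0.3, -0.3]
opening: 0.0601
[0.49241989 0.12336159 0.069278  ] [ 13.34375941 -45.52051393 -57.29794919  35.33940748   1.2835636
  -1.30747929] [ 0.65679779  0.17881224 -0.73255911]
1250 ((0.5052931904792786, 0.1347319483757019), (0.05077682062983513, 0.04483127221465111), 15.245810508728027)
need units [ 1.01409822  0.59071163 -1.32786491]
```

```bash
python3 -m jog '[[0.3,0.35,0.09,-0.35,0,0,0],[0.3,0.7,0.18,-0.7,0,0,0],[0.3,1.05,0.27,-1.05,0,0,0],[0.3,1.32,0.36,-1.32,0,0,0],[0.3,1.32,0.36,-1.32,0,0,0]]' 30
python3 -c "
from h import *
p,d,M=grab('wrist','w3');o=bot.get_obs();print(o['ee_pos'],o['wrist_force'],o['q'])"
```

```text
time: 11.1
ee_pos: [0.5266, 0.1327, 0.0384]
tcp_rot: [-133.0, -0.0, 105.2]
wrist_force: [0.1, 0.8, 0.2]
opening: 0.0599
[0.52644945 0.1325792  0.03871398] [-0.19237053  0.44282821 -0.19344723] [ 13.51819084 -36.41025651 -56.65707397  26.7105117    1.17544753
  -1.20522652]
```

View pics/w3.png

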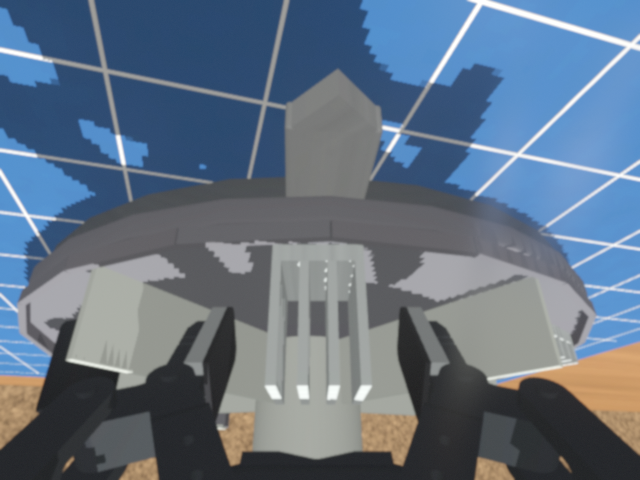

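The heatsink at (320,330) sits between the pads at (217) and (415), clear of the walls. Next I'll close on it.

```bash
python3 -m jog '[[0.5,0,0,0,0,0,0],[0.62,0,0,0,0,0,0],[0.75,0,0,0,0,0,0],[1,0,0,0,0,0,0],[1,0,0,0,0,0,0]]' 35
python3 -m jog '[[1,0,0,0,0,0,0],[1,0,0,0,0,0,0],[1,0,0,0.2,0,0,0],[1,0,0,0.4,0,0,0],[1,0,0,0.5,0,0,0]]' 35
```

```text
time: 11.65
ee_pos: [0.5267, 0.1326, 0.0392]
tcp_rot: [-133.2, -0.0, 105.2]
wrist_force: [-3.5, -1.3, 5.8]
opening: 0.0299
time: 12.15
ee_pos: [0.5264, 0.1325, 0.0513]
tcp_rot: [-133.1, -0.0, 105.2]
wrist_force: [0.5, 0.3, -0.1]
opening: 0.0295
```

```bash
python3 -m jog '[[1,-0.25,-0.05,0,0,0,0],[1,-0.5,-0.1,0,0,0,0],[1,-0.75,-0.16,0,0,0,0],[1,-1.0,-0.21,0.05,0,0,0],[1,-1.2,-0.26,0.1,0,0,0]]'
python3 -c "
from workcell import bot;o=bot.get_obs();print(o['q'],o['ee_pos'])"
```

```text
time: 12.65
ee_pos: [0.4956, 0.1258, 0.0531]
tcp_rot: [-133.1, -0.0, 105.2]
wrist_force: [0.1, -0.1, -0.9]
opening: 0.0297
[ 13.63246402 -44.27268947 -58.67368423  32.53724864   1.1041413
  -1.13678623] [0.49560117 0.1258469  0.05312327]
```

```bash
python3 -m jog '[[1,0.05,0,0.4,0,0,0],[1,0.1,0,0.9,0,0,0],[1,0.15,0,1.4,0,0,0],[1,0.2,0,1.8,0,0,0],[1,0.2,0,2,0,0,0]]'
python3 -m jog '[[1,0.1,-0.6,0.1,0,0,-0.2],[1,0.2,-1.5,0.2,0,0,-0.5],[1,0.3,-2.5,0.3,0,0,-0.9],[1,0.35,-3.5,0.3,0,0,-1.3],[1,0.4,-4.5,0.3,0,0,-1.7]]'
python3 -m jog '[[1,0.05,-1,0,0,0,-0.4],[1,0.1,-2,0,0,0,-0.8],[1,0.15,-3,0,0,0,-1.2],[1,0.2,-3.8,0,0,0,-1.5],[1,0.2,-4.5,0,0,0,-1.7]]'
python3 -m jog '[[1,0.05,-0.9,0,0,0,-0.4],[1,0.1,-1.8,0,0,0,-0.8],[1,0.15,-2.6,0,0,0,-1.1],[1,0.2,-3.3,0,0,0,-1.3],[1,0.2,-3.6,0,0,0,-1.3]]'
python3 - <<'E'
from h import *
o=bot.get_obs(); r=R.from_euler('xyz',o['tcp_rot'],degrees=True).as_matrix(); print(o['ee_pos'],o['q'],r[:,1])
p,d,M=grab('wrist','w4'); c=cloud(d,M); np.savez('w4.npz',p=p,d=d,c=c)
for n in ('chip','board','pivot','keeper_knob','heatsink'):
  for g in bot.regions_of('wrist',n)[:1]:
    m=g['pixels']&(d>0); print(n,g['conf'],g['point'],m.sum(),np.median(c[m],0))
E
```

```text
time: 13.15
ee_pos: [0.5021, 0.1261, 0.1053]
tcp_rot: [-133.2, -0.0, 105.2]
wrist_force: [-0.5, 0.1, 0.0]
opening: 0.0295
time: 13.65
ee_pos: [0.5112, 0.0125, 0.1107]
tcp_rot: [-133.1, -0.0, 96.6]
wrist_force: [-0.1, 1.3, -0.0]
opening: 0.0296
time: 14.15
ee_pos: [0.5162, -0.1001, 0.1105]
tcp_rot: [-133.0, -0.0, 88.1]
wrist_force: [-0.7, -0.1, -0.5]
opening: 0.0295
time: 14.65
ee_pos: [0.5212, -0.1901, 0.1105]
tcp_rot: [-133.0, -0.0, 81.6]
wrist_force: [0.1, 0.5, -0.2]
opening: 0.0295
[ 0.52122328 -0.19007992  0.11045709] [-26.22392428 -35.49023889 -47.80604841  36.06758472  12.11261583
 -13.23698768] [ 0.67524285 -0.09870176 -0.73096174]
chip 0.77 [116.8, 275.5] 54163 [ 0.50797503 -0.20857996  0.01583016]
board 0.8 [117.6, 278.2] 53984 [ 0.50790245 -0.20862256  0.01582912]
pivot 0.56 [114.2, 278.4] 53772 [ 0.50784965 -0.20841212  0.0158319 ]
keeper_knob 0.63 [303.9, 142.6] 4763 [ 0.56239808 -0.29034951  0.07788971]
heatsink 0.78 [299.0, 317.5] 11282 [ 0.49201801 -0.18747505  0.11336218]
```

View pics/w4.png

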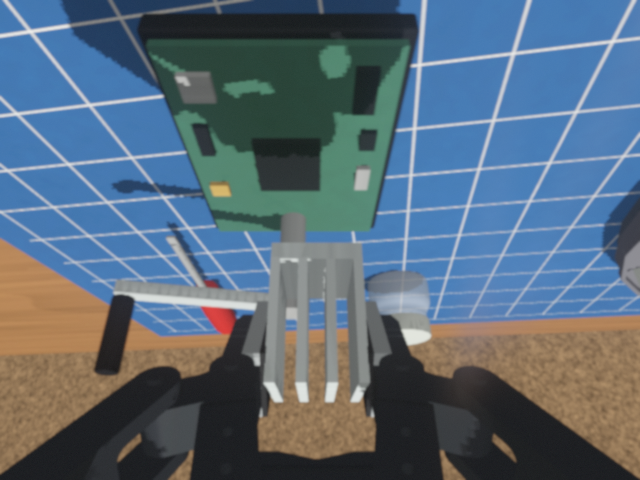

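The chip shows at cols 252–322, rows 137–190, the board's near end is at the top, and the heatsink is gripped upright at (318,320). The knob is at (118,335).

```bash
python3 - <<'E'
from h import *
z=np.load('w4.npz'); p=z['p'].astype(int); d=z['d']; c=z['c']; M=model('wrist'); o=bot.get_obs()
# chip
sub=np.zeros((480,640),np.uint8); sub[130:200,240:335]=((p.max(-1)<48)&(p[...,1]<p[...,0]+14))[130:200,240:335]
sub=cv2.morphologyEx(sub,cv2.MORPH_OPEN,np.ones((5,5)))
cnt,_=cv2.findContours(sub,0,1); k=max(cnt,key=cv2.contourArea)[:,0]; print('bbox',cv2.boundingRect(k),cv2.contourArea(k))
w=np.array([ray(M,v,u,.019)[:2] for u,v in k],np.float32); print('chip',cv2.minAreaRect(w))
# board top outline, green
hsv=cv2.cvtColor(z['p'],cv2.COLOR_RGB2HSV); g=((hsv[...,0]>55)&(hsv[...,0]<90)&(hsv[...,1]>80)).astype(np.uint8); g[245:]=0
g=cv2.morphologyEx(g,3,np.ones((15,15))); cnt,_=cv2.findContours(g,0,1); k=max(cnt,key=cv2.contourArea)[:,0]
w=np.array([ray(M,v,u,.016)[:2] for u,v in k],np.float32); print('board',cv2.minAreaRect(w))
# held heatsink
r=R.from_euler('xyz',o['tcp_rot'],degrees=True).as_matrix(); az=np.arctan2(r[1,1],r[0,1]); print('az',np.degrees(az))
m=bot.regions_of('wrist','heatsink')[0]['pixels']&(d>0); q=c[m]-o['ee_pos']; e=np.array([np.cos(az),np.sin(az)]); n=np.array([-e[1],e[0]])
f=np.stack([q[:,:2]@e,q[:,:2]@n,q[:,2]],1); print(np.round(np.percentile(f,[0.5,2,50,98,99.5],axis=0),4))
fr=f[(f[:,0]<-.0)&(f[:,2]<.02)]
for a in np.arange(-.02,.035,.006):
    s=f[(f[:,2]>a)&(f[:,2]<a+.006)]
    if len(s)>20: print(round(a,3),len(s),'front x',np.percentile(s[:,0],[3,20]).round(4),'y',np.percentile(s[:,1],[2,98]).round(4))
kn=(d>0)&(c[...,2]>.09)&(np.hypot(c[...,0]-.565,c[...,1]+.3)<.04); print('knob',kn.sum(),c[kn].mean(0), c[kn&(c[...,2]>.115)].mean(0))
E
```

```text
bbox (253, 139, 66, 19) 1063.5
chip ((0.5253757834434509, -0.20474368333816528), (0.03228011354804039, 0.013209889642894268), 81.70352935791016)
board ((0.5386770367622375, -0.20631061494350433), (0.10259728878736496, 0.14362110197544098), 81.69412994384766)
az -8.201112765755216
[[-0.0324 -0.0167 -0.0177]
 [-0.0321 -0.0163 -0.0168]
 [-0.0303 -0.0017  0.0028]
 [ 0.0025  0.0127  0.0274]
 [ 0.0048  0.013   0.0275]]
-0.02 852 front x [-0.032  -0.0314] y [-0.0159  0.0124]
-0.014 2969 front x [-0.0318 -0.0309] y [-0.0156  0.0118]
-0.008 974 front x [-0.032  -0.0314] y [-0.0164  0.0128]
-0.002 1032 front x [-0.0321 -0.0314] y [-0.0165  0.0128]
0.004 1105 front x [-0.0321 -0.0314] y [-0.0164  0.0126]
0.01 1181 front x [-0.032  -0.0313] y [-0.0164  0.0127]
0.016 1250 front x [-0.0321 -0.0314] y [-0.0162  0.0125]
0.022 1881 front x [-0.0319 -0.031 ] y [-0.0164  0.0128]
knob 1513 [ 0.55814029 -0.2968384   0.10491966] [ 0.55899185 -0.29752319  0.11675025]
```

```bash
python3 - <<'E'
from h import *
z=np.load('w4.npz'); p=z['p'].astype(int); M=model('wrist')
sat=p[...,1]-p[...,0]
for thr in (10,14,18):
    sub=np.zeros((480,640),np.uint8); sub[125:203,235:340]=((sat<thr)&(p.max(-1)<75))[125:203,235:340]
    sub=cv2.morphologyEx(sub,cv2.MORPH_OPEN,np.ones((7,7)))
    cnt,_=cv2.findContours(sub,0,1); k=max(cnt,key=cv2.contourArea)[:,0]
    w=np.array([ray(M,v,u,.019)[:2] for u,v in k],np.float32); print(thr,cv2.boundingRect(k),cv2.contourArea(k),cv2.minAreaRect(w))
im=z['p'][110:215,200:360,::-1]
cv2.imwrite('pics/w4c.png',cv2.resize(np.clip(im.astype(float)*2,0,255).astype(np.uint8),None,fx=5,fy=5,interpolation=2))
E
```

```text
10 (257, 140, 61, 49) 2575.0 ((0.5390444993972778, -0.20678021013736725), (0.03157825767993927, 0.039179373532533646), 81.71345520019531)
14 (253, 139, 66, 51) 3036.5 ((0.5391924977302551, -0.2066676765680313), (0.03228403627872467, 0.04096018895506859), 81.94989776611328)
18 (252, 138, 68, 52) 3144.0 ((0.5388484597206116, -0.2066221684217453), (0.03318982198834419, 0.04152562469244003), 81.71369934082031)
```

View pics/w4c.png

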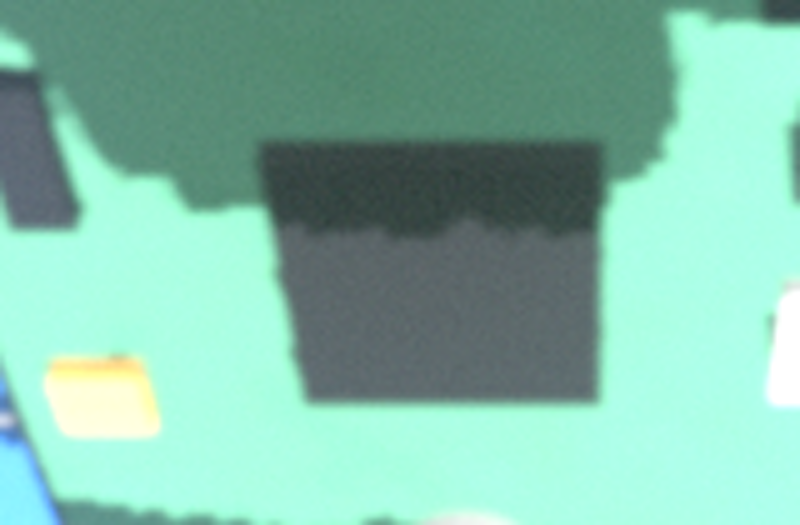

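```bash
python3 -m jog '[[1,0.4,-0.2,-0.2,0,0,0],[1,0.8,-0.45,-0.6,0,0,0],[1,1.1,-0.6,-1.2,0,0,0],[1,1.3,-0.71,-1.9,0,0,0],[1,1.3,-0.71,-2.4,0,0,0]]'
python3 -m jog '[[1,0,0,-0.1,0,0,0],[1,0,0,-0.14,0,0,0],[1,0,0,-0.14,0,0,0]]'
python3 - <<'E'
from h import *
o=bot.get_obs(); print(o['ee_pos'],o['tcp_rot'],o['wrist_force'])
p,d,M=grab('wrist','w5'); c=cloud(d,M); np.savez('w5.npz',p=p,d=d,c=c)
im=p[60:330,180:460,::-1]; cv2.imwrite('pics/w5c.png',cv2.resize(np.clip(im*1.6,0,255).astype(np.uint8),None,fx=2.2,fy=2.2,interpolation=2))
E
```

```text
time: 15.5
ee_pos: [0.5539, -0.2062, 0.0495]
tcp_rot: [-133.0, -0.0, 81.8]
wrist_force: [-0.4, -0.1, -0.4]
opening: 0.0294
time: 15.8
ee_pos: [0.5541, -0.2067, 0.0481]
tcp_rot: [-133.1, -0.0, 81.7]
wrist_force: [-0.5, 0.4, -1.2]
opening: 0.0297
[ 0.55412178 -0.20669948  0.04811946] [-1.33137555e+02 -1.11144875e-02  8.17332311e+01] [-0.48733735  0.44760762 -1.21022422]
```

View pics/w5c.png

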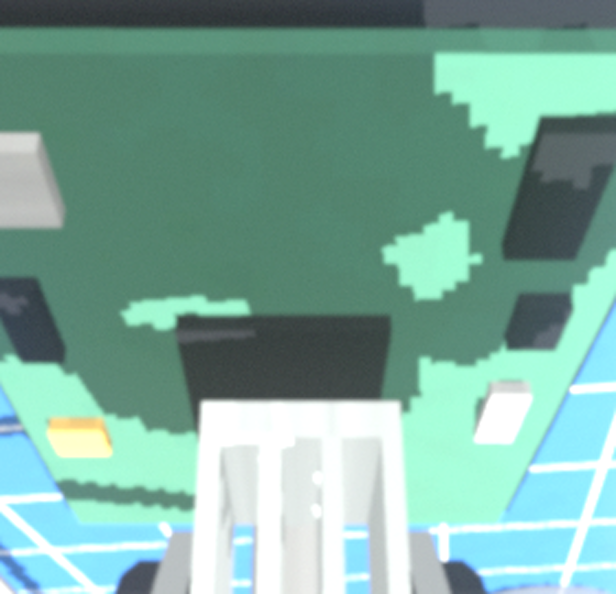

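The crop shows the chip's near edge at row 317 (cols 178–390) and the heatsink's bottom near edge at row 402 (cols 200–402).

```bash
python3 - <<'E'
from h import *
M=model('wrist'); az=np.radians(-8.2); e=np.array([np.cos(az),np.sin(az)]); n=np.array([-e[1],e[0]])
f=lambda col,row,z: ray(M,60+row/2.2,180+col/2.2,z)[:2]
cl,cr=f(178,317,.019),f(390,317,.019); hl,hr=f(200,402,.0306),f(402,402,.0306)
print('widths',np.hypot(*(cl-cr)),np.hypot(*(hl-hr)))
cc=(cl+cr)/2+.020*e; hc=(hl+hr)/2+.018*e; print('chip',cc,'hs',hc,'along e,n to move',(cc-hc)@e,(cc-hc)@n)
print('angle chip/hs',np.degrees(np.arctan2(*(cl-cr)[::-1])),np.degrees(np.arctan2(*(hl-hr)[::-1])))
z=np.load('w5.npz'); c=z['c']; 
E
```

```text
widths 0.032381378170266095 0.03074287412409569
chip [ 0.53750371 -0.20710146] hs [ 0.54168343 -0.20508954] along e,n to move -0.0038500277277623077 -0.002587494508751805
angle chip/hs -98.28467295111255 -98.28327233555197
```

```bash
python3 -m jog '[[1,-0.06,-0.03,-0.1,0,0,0],[1,-0.11,-0.065,-0.2,0,0,0],[1,-0.11,-0.065,-0.3,0,0,0],[1,-0.11,-0.065,-0.3,0,0,0]]'
python3 - <<'E'
from h import *
o=bot.get_obs(); print(o['ee_pos'],o['tcp_rot'],o['wrist_force'])
p,d,M=grab('wrist','w6'); c=cloud(d,M); np.savez('w6.npz',p=p,d=d,c=c)
im=p[180:300,230:400,::-1]; cv2.imwrite('pics/w6c.png',cv2.resize(np.clip(im*2.,0,255).astype(np.uint8),None,fx=4,fy=4,interpolation=2))
E
```

```text
time: 16.25
ee_pos: [0.5507, -0.2084, 0.039]
tcp_rot: [-133.0, -0.0, 81.7]
wrist_force: [0.7, 0.3, 0.2]
opening: 0.0297
[ 0.5506876  -0.20837486  0.03903381] [-1.33031170e+02 -4.28195928e-02  8.17006523e+01] [0.69022918 0.34006893 0.19166538]
```

View pics/w6c.png

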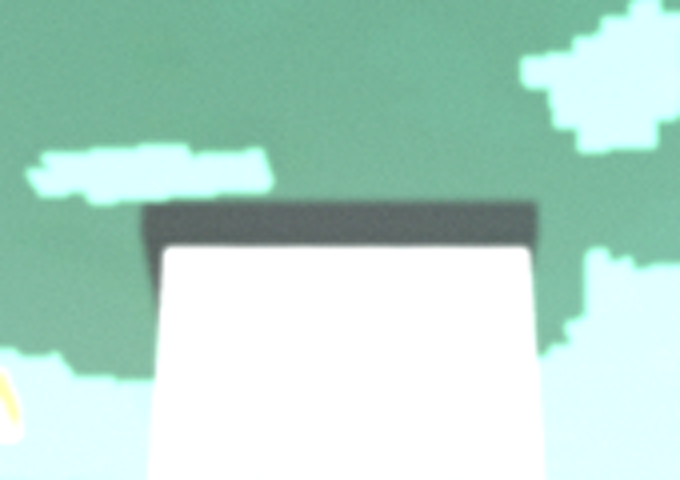

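The chip's near edge is at row 202, cols 142–538, and the heatsink's bottom edge is at row 246, cols 163–531, so they are nearly centred.

```bash
python3 - <<'E'
from h import *
M=model('wrist'); az=np.radians(-8.2); e=np.array([np.cos(az),np.sin(az)]); n=np.array([-e[1],e[0]])
f=lambda col,row,z: ray(M,180+row/4,230+col/4,z)[:2]
cl,cr=f(142,202,.019),f(538,202,.019)
for zb in (.0205,.0215,.022):
    hl,hr=f(163,246,zb),f(531,246,zb)
    cc=(cl+cr)/2+.020*e; hc=(hl+hr)/2+.018*e; m=cc-hc
    print(zb,np.hypot(*(cl-cr)),np.hypot(*(hl-hr)),'move e,n',m@e,m@n,'units',m/.025)
E
```

```text
0.0205 0.03270718693897823 0.031150329803914956 move e,n -0.002801823047368195 -0.0005712667873255803 units [-0.11418628 -0.00663221]
0.0215 0.03270718693897823 0.030699374460952007 move e,n -0.0009917311468363615 -0.0005720340668727859 units [-0.04252722 -0.01698945]
0.022 0.03270718693897823 0.030473896789470555 move e,n -8.668519657033676e-05 -0.0005724177066463589 units [-0.00669769 -0.02216806]
```

```bash
python3 -m jog '[[1,-0.02,-0.02,-0.04,0,0,0],[1,-0.02,-0.02,-0.08,0,0,0],[1,-0.02,-0.02,-0.11,0,0,0],[1,-0.02,-0.02,-0.11,0,0,0]]'
```

```text
time: 16.7
ee_pos: [0.5504, -0.2089, 0.0367]
tcp_rot: [-133.1, -0.0, 81.7]
wrist_force: [-0.1, 0.5, 0.3]
opening: 0.0296
```

```bash
python3 -m jog '[[1,0,0,-0.02,0,0,0],[1,0,0,-0.03,0,0,0],[1,0,0,-0.03,0,0,0]]'
python3 -c "
from workcell import bot
print(bot.get_obs()['wrist_force'])"
```

```text
time: 17.0
ee_pos: [0.5506, -0.2089, 0.0363]
tcp_rot: [-133.1, -0.0, 81.7]
wrist_force: [-0.2, -0.2, -0.6]
opening: 0.0297
[-0.1646221  -0.23595125 -0.63501328]
```

```bash
python3 -m jog '[[1,0,0,-0.03,0,0,0],[1,0,0,-0.03,0,0,0],[1,0,0,-0.03,0,0,0]]'
python3 - <<'E'
from h import *
print(bot.get_obs()['wrist_force'])
p,d,M=grab('wrist'); 
im=p[180:300,230:400].astype(int)
# edges: col profile of chip row and heatsink
mid=im[:,70:90].mean((1,2)); g=np.diff(cv2.GaussianBlur(mid.reshape(-1,1),(1,3),0).ravel()); print('rows: chip edge',180+np.argmin(g)+.5,'hs edge',180+np.argmax(g)+.5); print(mid[40:75].round())
E
```

```text
time: 17.3
ee_pos: [0.551, -0.2091, 0.0362]
tcp_rot: [-133.2, -0.0, 81.7]
wrist_force: [-1.7, 1.5, 4.2]
opening: 0.0296
[-1.70603144  1.46023722  4.23947566]
rows: chip edge 236.5 hs edge 241.5
[ 79.  79.  79.  79.  79.  79.  79.  80.  80.  80.  81.  82.  85.  92.
  97.  95.  83.  66.  55.  54.  60.  91. 136. 166. 176. 178. 178. 178.
 178. 178. 178. 179. 179. 179. 179.]
```

```bash
python3 - <<'E'
from h import *
M=model('wrist'); print(M[2],M[1][:,2]); e=np.array([.9898,-.1426])
h=ray(M,241.5,319,.019)[:2]
for z in (.019,.016): print(z,(h-ray(M,236.5,319,z)[:2])@e)
o=bot.get_obs(); print('hs centre by TCP',o['ee_pos'][:2]-.0137*e,' near edge ray+18', h+.018*e)
E
```

```text
[ 0.39795654 -0.18706633  0.08622558] [ 0.86549377 -0.12616669 -0.48477056]
0.019 0.0033579526742682007
0.016 -0.0019464613228338235
hs centre by TCP [ 0.53745527 -0.20709322]  near edge ray+18 [ 0.53684358 -0.20636764]
```

```bash
python3 - <<'E'
import numpy as np
e=np.array([.9898,-.1426]); n=np.array([.1426,.9898])
for f,rows in (('w5.npz',range(196,246,2)),('w4.npz',range(128,200,3))):
    z=np.load(f); c=z['c']; print(f)
    print([(r,round(float(np.median(c[r,285:300,:2]@e)),4),round(float(np.median(c[r,285:300,2])),4)) for r in rows])
c=np.load('w4.npz')['c']; print('lateral',[(k,round(float(np.median(c[165:180,k,:2]@n)),4),round(float(np.median(c[165:180,k,2])),4)) for k in range(246,332,3)])
h=np.array([.5375,-.2071]); print('hs',h@e,h@n)
E
```

```text
w5.npz
[(196, 0.5413, 0.0156), (198, 0.5422, 0.0157), (200, 0.5432, 0.0159), (202, 0.5446, 0.0157), (204, 0.5451, 0.0163), (206, 0.5453, 0.017), (208, 0.5454, 0.0177), (210, 0.5451, 0.0187), (212, 0.5464, 0.0187), (214, 0.5474, 0.0189), (216, 0.5491, 0.0186), (218, 0.55, 0.0189), (220, 0.5516, 0.0188), (222, 0.5531, 0.0187), (224, 0.5544, 0.0187), (226, 0.5557, 0.0188), (228, 0.5571, 0.0188), (230, 0.5591, 0.0185), (232, 0.5601, 0.0188), (234, 0.562, 0.0186), (236, 0.5632, 0.0187), (238, 0.565, 0.0186), (240, 0.5662, 0.0188), (242, 0.5681, 0.0186), (244, 0.5466, 0.0312)]
w4.npz
[(128, 0.5385, 0.0159), (131, 0.5408, 0.0155), (134, 0.543, 0.0154), (137, 0.5445, 0.0159), (140, 0.5454, 0.0171), (143, 0.5454, 0.019), (146, 0.5477, 0.0189), (149, 0.5498, 0.0189), (152, 0.5521, 0.0189), (155, 0.5546, 0.0187), (158, 0.5567, 0.0189), (161, 0.5591, 0.0188), (164, 0.5619, 0.0185), (167, 0.564, 0.0188), (170, 0.5665, 0.0188), (173, 0.5689, 0.0189), (176, 0.5719, 0.0186), (179, 0.5746, 0.0186), (182, 0.5774, 0.0185), (185, 0.5799, 0.0187), (188, 0.5826, 0.0188), (191, 0.5899, 0.0156), (194, 0.5924, 0.016), (197, 0.5958, 0.0158)]
lateral [(246, -0.1526, 0.0158), (249, -0.151, 0.0158), (252, -0.1494, 0.0159), (255, -0.1476, 0.0161), (258, -0.1454, 0.0184), (261, -0.1438, 0.0187), (264, -0.1423, 0.0186), (267, -0.1406, 0.0188), (270, -0.139, 0.0189), (273, -0.1373, 0.0188), (276, -0.1358, 0.0192), (279, -0.1341, 0.0187), (282, -0.1325, 0.0185), (285, -0.1309, 0.0188), (288, -0.1293, 0.0188), (291, -0.1277, 0.0188), (294, -0.1261, 0.0188), (297, -0.1245, 0.0189), (300, -0.1229, 0.0187), (303, -0.1213, 0.0189), (306, -0.1197, 0.0187), (309, -0.1181, 0.0188), (312, -0.1165, 0.0189), (315, -0.1149, 0.019), (318, -0.1132, 0.0188), (321, -0.1116, 0.0189), (324, -0.1099, 0.0158), (327, -0.1083, 0.0159), (330, -0.1067, 0.0158)]
hs 0.56154996 -0.12834008000000002
```

Depth shows the chip's dark side face had biased my edge reading. The near edge is at e=0.5452, so the heatsink needs to go 3.6 mm farther. I'll lift slightly, shift and set it down again.

```bash
python3 -m jog '[[1,0,0,0.12,0,0,0],[1,0.07,-0.01,0.15,0,0,0],[1,0.14,-0.02,0.15,0,0,0],[1,0.14,-0.02,0.1,0,0,0],[1,0.14,-0.02,0.04,0,0,0]]'
python3 -m jog '[[1,0,0,-0.03,0,0,0],[1,0,0,-0.04,0,0,0],[1,0,0,-0.05,0,0,0],[1,0,0,-0.05,0,0,0]]'
python3 - <<'E'
from h import *
o=bot.get_obs();print(o['wrist_force']); e=np.array([.9898,-.1426]); n=np.array([.1426,.9898])
p,d,M=grab('wrist'); c=cloud(d,M); np.savez('w7.npz',p=p,d=d,c=c)
print([(r,round(float(np.median(c[r,300:320,:2]@e)),4),round(float(np.median(c[r,300:320,2])),4)) for r in range(224,252)])
print('tcp',o['ee_pos'][:2]@e-.0137,o['ee_pos'][:2]@n)
E
```

```text
time: 17.85
ee_pos: [0.5541, -0.2094, 0.0363]
tcp_rot: [-133.1, -0.0, 81.7]
wrist_force: [-0.1, 0.6, 4.5]
opening: 0.0295
time: 18.25
ee_pos: [0.5546, -0.2096, 0.0363]
tcp_rot: [-133.2, -0.0, 81.7]
wrist_force: [-3.7, 2.0, 5.8]
opening: 0.0298
[-3.7412623   2.00515778  5.75659424]
[(224, 0.5406, 0.0157), (225, 0.5415, 0.0156), (226, 0.542, 0.0156), (227, 0.5426, 0.0157), (228, 0.5432, 0.0157), (229, 0.5438, 0.0157), (230, 0.5447, 0.0156), (231, 0.5451, 0.0157), (232, 0.5453, 0.016), (233, 0.5453, 0.0164), (234, 0.5454, 0.0167), (235, 0.5452, 0.0172), (236, 0.5454, 0.0175), (237, 0.5452, 0.018), (238, 0.5455, 0.0182), (239, 0.5451, 0.0188), (240, 0.546, 0.0187), (241, 0.5468, 0.0186), (242, 0.5471, 0.0188), (243, 0.5477, 0.0189), (244, 0.5477, 0.0192), (245, 0.5478, 0.0196), (246, 0.5476, 0.02), (247, 0.5474, 0.0205), (248, 0.5478, 0.0207), (249, 0.5474, 0.0213), (250, 0.5475, 0.0216), (251, 0.5473, 0.0221)]
tcp 0.5651315270471621 -0.1283513613687915
```

```bash
python3 -m jog '[[0.6,0,0,0,0,0,0],[0.55,0,0,0,0,0,0],[0.5,0,0,0,0,0,0],[0.42,0,0,0,0,0,0],[0.42,0,0,0,0,0,0]]'
python3 -m jog '[[0.42,-0.27,0.04,0.3,0,0,0],[0.42,-0.6,0.09,0.65,0,0,0],[0.42,-1.1,0.16,1.2,0,0,0],[0.42,-1.6,0.23,1.75,0,0,0],[0.42,-2,0.28,2.5,0,0,0]]'
python3 - <<'E'
from h import *
o=bot.get_obs();print(o['ee_pos'],o['q']); e=np.array([.9898,-.1426]); n=np.array([.1426,.9898])
p,d,M=grab('wrist','w8'); c=cloud(d,M)
g=(d>0)&(c[...,2]>.058)&(c[...,2]<.0685)&(np.hypot(c[...,0]-.541,c[...,1]+.207)<.035)
q=np.stack([c[g][:,:2]@e,c[g][:,:2]@n],1).astype(np.float32); print('hs top e,n rect (chip .565,-.128)',g.sum(),cv2.minAreaRect(q),np.percentile(c[g][:,2],98))
kn=(d>0)&(c[...,2]>.082)&(c[...,2]<.125)&(np.hypot(c[...,0]-.562,c[...,1]+.298)<.04); print('knob',kn.sum(),c[kn].mean(0),c[kn&(c[...,2]>.1165)].mean(0))
E
```

```text
time: 18.8
ee_pos: [0.5539, -0.2094, 0.035]
tcp_rot: [-133.1, -0.0, 81.7]
wrist_force: [-0.9, -0.3, -0.1]
opening: 0.0496
time: 19.3
ee_pos: [0.5027, -0.202, 0.0978]
tcp_rot: [-133.0, -0.0, 81.7]
wrist_force: [0.6, -0.5, -0.2]
opening: 0.0497
[ 0.50271432 -0.20195944  0.09780856] [-29.2983208  -36.98353815 -49.87505167  36.06343039  14.19348757
 -15.65724626]
hs top e,n rect (chip .565,-.128) 1120 ((0.5652596354484558, -0.12857747077941895), (0.03830739110708237, 0.02998960390686989), 0.08254881948232651) 0.06433184111111735
knob 1122 [ 0.55782424 -0.29709793  0.09455421] [nan nan nan]<stdin>:6: RuntimeWarning: Mean of empty slice.
  ret = um.true_divide(
```

View pics/w8.png

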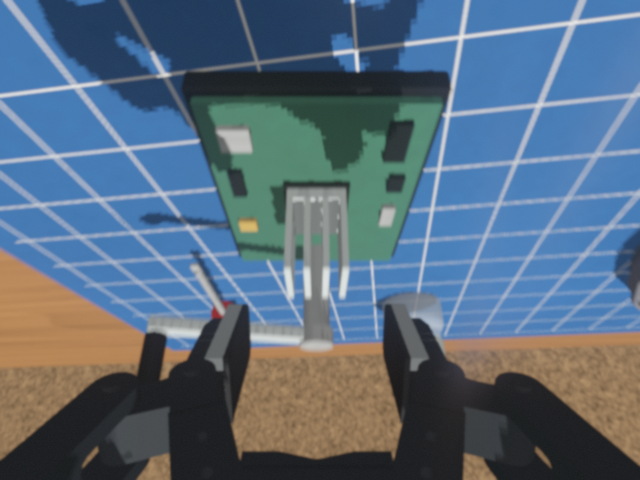

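The view shows the heatsink standing alone at (317,240), upright and free of the pads, with the arm at (225,328) and the knob at (150,360). Next is the knob.

```bash
python3 -m jog '[[0.42,-0.1,0,0.8,0.24,1.7,0],[0.42,-0.1,0,1.6,0.49,3.4,0],[0.42,-0.1,0,2.4,0.73,5.1,0],[0.42,-0.1,0,3.2,0.98,6.8,0],[0.42,-0.1,0,4,1.23,8.5,0]]'
python3 -m jog '[[0.42,0.2,-0.4,0,0,0,1.6],[0.42,0.4,-0.8,0,0,0,3.2],[0.42,0.6,-1.2,0,0,0,4.8],[0.42,0.8,-1.6,0,0,0,6.4],[0.42,1.1,-1.9,0,0,0,8]]'
python3 -m jog '[[0.42,0.2,-0.4,0,0,0,1.6],[0.42,0.4,-0.8,0,0,0,3.2],[0.42,0.6,-1.2,0,0,0,4.8],[0.42,0.8,-1.6,0,0,0,6.4],[0.42,1.1,-1.9,0,0,0,7.2]]'
python3 -m jog '[[0.42,0,0,0,0,0,0],[0.42,0,0,0,0,0,0]]'
python3 - <<'E'
from h import *
o=bot.get_obs();print(o['ee_pos'],o['tcp_rot'],o['q'])
p,d,M=grab('wrist'); c=cloud(d,M)
kn=(d>0)&(c[...,2]>.085)&(c[...,2]<.125)&(np.hypot(c[...,0]-.56,c[...,1]+.2975)<.035); t=kn&(c[...,2]>.115); print('knob',kn.sum(),c[kn].mean(0),t.sum(),c[t].mean(0))
p,d,M=grab('top'); c=cloud(d,M); t=(d>0)&(c[...,2]>.112)&(c[...,2]<.122)&(np.hypot(c[...,0]-.56,c[...,1]+.2975)<.03); print('top',t.sum(),c[t].mean(0))
E
```

```text
time: 19.85
ee_pos: [0.5018, -0.2026, 0.1977]
tcp_rot: [-92.2, 0.0, 81.7]
wrist_force: [0.8, 0.2, 0.4]
opening: 0.0499
time: 20.35
ee_pos: [0.5292, -0.2505, 0.1956]
tcp_rot: [-92.3, 0.0, 122.0]
wrist_force: [0.1, -0.1, -0.4]
opening: 0.0491
time: 20.85
ee_pos: [0.5566, -0.2981, 0.1956]
tcp_rot: [-92.3, 0.0, 158.0]
wrist_force: [0.3, -0.2, 0.2]
opening: 0.0495
time: 21.05
ee_pos: [0.5564, -0.2973, 0.1953]
tcp_rot: [-92.3, -0.0, 157.6]
wrist_force: [0.1, -0.2, -0.7]
opening: 0.0495
[ 0.5564207  -0.29729647  0.19533672] [-9.23476847e+01 -2.91253171e-02  1.57551537e+02] [-29.16719769  16.10600872  18.83768895  93.03542505   2.32814543
 -96.72431026]
knob 663 [ 0.56070319 -0.30148528  0.1092186 ] 337 [ 0.5615576  -0.29988176  0.11730188]
top 51 [ 0.56164474 -0.299789    0.11871697]
```

```bash
python3 -m jog '[[0.42,0.18,-0.07,-1,0,0,0],[0.42,0.18,-0.07,-2.2,0,0,0],[0.42,0.18,-0.07,-3.3,0,0,0],[0.42,0.18,-0.07,-4.1,0,0,0],[0.42,0.18,-0.07,-4.2,0,0,0]]' 25
python3 -m jog '[[0.7,0,0,0,0,0,0],[0.9,0,0,0,0,0,0],[1,0,0,0,0,0,0],[1,0,0,0,0,0,0],[1,0,0,0,0,0,0]]'
```

```text
time: 21.65
ee_pos: [0.5596, -0.2981, 0.0879]
tcp_rot: [-92.4, -0.2, 157.6]
wrist_force: [-0.3, 0.3, -0.5]
opening: 0.0492
time: 22.15
ee_pos: [0.5617, -0.2995, 0.0923]
tcp_rot: [-92.3, 0.1, 157.7]
wrist_force: [-0.6, 0.8, 6.1]
opening: 0.0108
```

```bash
python3 -m jog '[[1,-0.23,0.10,0,0,0,-0.8],[1,-0.62,0.32,0,0,0,-2.2],[1,-0.97,0.58,0,0,0,-3.6],[1,-1.29,0.89,0,0,0,-5],[1,-1.57,1.23,0,0,0,-6.4]]'
python3 -m jog '[[1,-0.24,0.37,0,0,0,-1.4],[1,-0.43,0.77,0,0,0,-2.8],[1,-0.57,1.19,0,0,0,-4.2],[1,-0.66,1.62,0,0,0,-5.6],[1,-0.69,2.0,0,0,0,-6.8]]'
python3 -m jog '[[1,0,0.2,0,0,0,-0.6],[1,0,0.4,0,0,0,-1.2],[1,0.02,0.57,0,0,0,-1.8],[1,0.04,0.68,0,0,0,-2.2],[1,0.04,0.68,0,0,0,-2.2]]'
python3 -m jog '[[1,0,0.05,0,0,0,-0.2],[1,0.01,0.1,0,0,0,-0.2],[1,0.01,0.1,0,0,0,-0.2]]'
```

```text
time: 22.65
ee_pos: [0.5222, -0.2687, 0.0922]
tcp_rot: [-92.4, 0.2, 125.4]
wrist_force: [2.0, 1.3, 6.6]
opening: 0.011
time: 23.15
ee_pos: [0.5051, -0.2184, 0.0922]
tcp_rot: [-92.5, 0.1, 91.4]
wrist_force: [0.6, 0.2, 5.0]
opening: 0.0106
time: 23.65
ee_pos: [0.5062, -0.2014, 0.0922]
tcp_rot: [-92.5, 0.0, 80.6]
wrist_force: [-1.5, 0.9, 6.9]
opening: 0.011
time: 23.95
ee_pos: [0.5065, -0.1998, 0.0922]
tcp_rot: [-92.5, 0.1, 79.7]
wrist_force: [-0.7, -2.6, 6.1]
opening: 0.0109
```

```bash
python3 -m jog '[[1,0,0.04,0,0,0,0],[1,0,0.08,0,0,0,0],[1,0,0.08,0,0,0,0]]'
```

```text
time: 24.25
ee_pos: [0.5066, -0.1995, 0.0923]
tcp_rot: [-92.5, 0.3, 79.6]
wrist_force: [-1.2, -12.6, 3.7]
opening: 0.011
```

```bash
python3 -m jog '[[1,0,-0.06,0,0,0,0],[1,0,-0.06,0,0,0,0],[0.7,0,-0.06,0,0,0,0],[0.5,0,-0.06,0,0,0,0],[0.5,0,-0.06,0,0,0,0]]'
python3 -m jog '[[0.5,0,0,0.5,0,0,0],[0.5,0,0,1.5,0,0,0],[0.5,0,0,3,0,0,0],[0.5,-0.5,0,4.5,0,0,0],[0.5,-1,0,5,0,0,0]]'
python3 -m jog '[[0.5,-0.5,1,0,0,0,0],[0.5,-1.5,3,0,0,0,0],[0.5,-2.5,4.5,0,0,0,0],[0.5,-3,6,0,0,0,0],[0.5,-3,6,0,0,0,0]]'
python3 - <<'E'
from h import *
for cam in('top','scene'):
    p,d,M=grab(cam,cam+'9'); c=cloud(d,M); X,Y,Z=[c[...,i] for i in range(3)]
    a=(d>0)&(Z>.072)&(Z<.13)&(X>.48)&(X<.61)&(Y<-.15)&(Y>-.33)
    b=cv2.minAreaRect(c[a][:,:2].astype(np.float32)); k=a&(Z>.11); print(cam,'arm',b,'knob',c[k].mean(0))
    h=(d>0)&(Z>.055)&(Z<.0685)&(np.hypot(X-.541,Y+.207)<.035); print('hs',h.sum(),c[h].mean(0),cv2.minAreaRect(c[h][:,:2].astype(np.float32)))
print(bot.get_obs()['wrist_force'])
im=np.hstack([cv2.resize(cv2.imread('pics/top9.png')[150:390,100:500],(500,300)),cv2.resize(cv2.imread('pics/scene9.png')[160:280,240:360],(300,300))]); cv2.imwrite('pics/fin.png',im)
E
```

```text
time: 24.75
ee_pos: [0.5057, -0.1982, 0.0904]
tcp_rot: [-92.3, -0.0, 79.7]
wrist_force: [-0.1, 0.6, -0.4]
opening: 0.0427
time: 25.25
ee_pos: [0.4815, -0.1987, 0.2203]
tcp_rot: [-92.6, 0.1, 79.7]
wrist_force: [0.1, 0.2, 1.0]
opening: 0.0428
time: 25.75
ee_pos: [0.4042, -0.0454, 0.2165]
tcp_rot: [-92.4, -0.1, 79.9]
wrist_force: [1.4, -0.5, -0.8]
opening: 0.0425
top arm ((0.5532482266426086, -0.21162879467010498), (0.019336383789777756, 0.10484891384840012), 82.34125518798828) knob [ 0.50698106 -0.20105755  0.11806064]
hs 169 [ 0.54161922 -0.20814911  0.0624939 ] ((0.5415711402893066, -0.20941156148910522), (0.030669864267110825, 0.03549032285809517), 80.7137222290039)
scene arm ((0.555770993232727, -0.2046949863433838), (0.021370142698287964, 0.10338152945041656), 76.2204360961914) knob [ 0.50980741 -0.19682936  0.11574522]
hs 163 [ 0.54456716 -0.19921264  0.06161039] ((0.5427456498146057, -0.20439556241035461), (0.02873687818646431, 0.0362270250916481), 78.6712646484375)
[-0.51786624  0.17568474 -0.11926888]
```

```bash
python3 - <<'E'
from h import *
p,d,M=grab('top'); c=cloud(d,M); X,Y,Z=c[...,0],c[...,1],c[...,2]; a=np.array([.6273,.1524])
rr=np.hypot(X-a[0],Y-a[1]); th=np.degrees(np.arctan2(Y-a[1],X-a[0]))%360
for b in (156,228,300):
    g=(d>0)&(Z>.05)&(Z<.06)&(rr>.114)&(rr<.142)&(abs(th-b)<10); print(b,th[g].mean() if g.any() else None)
pk=(d>0)&(Z>.157)&(Z<.167)&(rr<.08); print('peg+90',th[pk].mean()+90)
print(bot.job_done())
E
```

```text
156 155.8708907480275
228 227.68013061825766
300 299.6781578036243
peg+90 192.3006536599636
the job is handed in; nothing more can be done
None
```

The heatsink is on the chip under the retaining arm, and I handed the job in at about 26 s of the 64 s. No verdict is reported.

**Carousel:** I turned it by its peg until the tall heatsink's compartment stood at the pointer. The walls put the compartment at 191.7°, the peg puts it at about 192.2°, and the pointer is at 192.1°. These were unchanged at the end.

**Heatsink:** I took it out from under the tier with a tilted grasp and set it down gently, with about 5 N of contact before letting go. After release the wrist camera had it within about 1 mm of the chip's centre, fins along the board's long side to within about 0.1°, and upright (top at 64 mm).

**Retaining arm:** I swung it by its knob until it met the stop (12.6 N on contact), then let go and backed clear. The top camera's final angle for the arm, 172°, matches the long side of the board.

Three things disagreed or went less cleanly:
- **Force spike:** While tilting the tool near a joint limit, the wrist force briefly read about 84 N, under the 120 N limit. I saw no contact and moved farther out straight away.
- **Scene camera:** It disagrees with the others by several millimetres and about 6° on the arm. I put that down to its calibration.
- **Last picture:** The picture limit was reached, so the final check was by numbers only. I did not re-measure the other parts, the screwdriver or the jar at the end.

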